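Check the plating of an arched brass plaque with a pen gauge

ROBOT

A 6-joint arm with a two-finger parallel gripper is mounted at the origin on the work surface. World frame = base frame: x ahead of the robot, y to its left, z up, the work surface at z = 0. Lengths are in m, angles in rad, forces in N, time in s.
With the tool pointing down it reaches from about 0.3 to 0.775 m from the base axis. Payload 14.6 kg.
Tool frame: the origin (TCP) lies midway between the tips of the shut fingers; the grasp point (between the pads) lies 19 mm behind it (tcp_to_grasp is the distance from the TCP to the grasp point, in m); z points along the fingers, y is the line along which they close (so a half turn about z gives the same grasp; the last joint's range is limited). The gripper opens to 94 mm and grips with 3 to 60 N. Pads are 16 mm wide; open, the fingers measure 119 mm over their backs; the gripper's body (75 mm by 177 mm) begins 78 mm behind the grasp point.
Start: joints at [1.137, 0.3, 1.521, -0, 1.321, -0.067], TCP at [0.197, 0.513, 0.205] pointing down, gripper open.
Joint ranges: [-3.03, 3.03], [-0.79, 2.21], [0.23, 2.52], [-1.04, 4.18], [0, 3.07], [-2.55, 2.55]. Speed limits (rad/s): [2.22, 2.22, 2.57, 3.14, 3.14, 3.14].

INTERFACE

Orientations are given as [roll, pitch, yaw] about the fixed x, y, z axes, in that order (R = Rz(yaw) Ry(pitch) Rx(roll)).
In Python, from station import * gives the robot as it stands.
- The arm moves only by the tool send_rows, never from a script. Its argument "motion" is a list of rows, each a list of 3 entries, a list of its own where there are three numbers: the shift along the tool's x, y, z in units of 0.03 m (1.0 is 0.03 m), then the turn, a rotation vector about the tool's x, y, z in units of 0.12 rad (1.0 is 0.12 rad), then the opening, from -1 (shut) to 1 (fully open). In form: [[[x, y, z], [rx, ry, rz], grip], ...]. A call has 1 to 12 rows; each row shifts and turns the commanded pose from where the row before left it, along the tool's axes as they then stand; what a row does not reach is not made up. A row lasts 1/10 s, in which the tool goes at most 50 mm and 8.59 degrees, less where a joint would pass 70% of its speed; a pose out of reach is approached as far as the arm can. A call with a number of a shift or a turn outside -1 to 1 is refused whole. A call with a gripper value outside its range is refused whole. The fingers move at their own pace and stop on an object; "squeeze" is the grip in N (left out, the last holds). Time passes only in rows, so rows that do not move let the fingers close. It gives the time, the measured TCP pose, the force, the opening and the grip force at its end, in the units of the state.
- get_obs(): the state, without advancing time (a new reading comes with each control period).
- camera(name): name is "scene" or "side" or "wrist"; returns a dict with "pixels" (420x560x3 uint8, red, green, blue), "depth" (420x560 float32, m along the optical axis (not along the pixel's ray), 0 where there is no reading), "fx", "fy", "cx", "cy" (pixels), "rvec" (rotation vector, rad) and "tvec" (3), from world to camera coordinates, as OpenCV has them. Camera axes: x right, y down, z forward; pixel columns grow to the right and rows downward; lengths in m; the calibration is good to about 2 mm. A picture is of the moment at which its call begins.
- hand_in(): hands the job in; it is judged then, once.
The state is a dict: "time_s": time; "qpos": joint angles; "joint_vel": joint speeds; "tau": joint torques, N m; "ee_pos": TCP position; "eef_rot": TCP orientation; "force": force on the tool from outside, world axes, zero at the start; "moment": the same for the moment, N m; "grip_width": finger opening in m; "grip_force": force on a finger pad.
Only numpy, scipy, OpenCV 4.12 (cv2) and the standard library are available. Lean on these libraries where they do the work, as an engineer would, in place of code of your own. Each camera call takes 0.05 s, during which the arm holds its last target. There are 200 camera calls.

TASK

Move the arched brass plaque from its block to the narrow sloping rest: engraved face up, centred across the rest, arch uphill and straight edge down against the lip, and let go of it. Then take the pen gauge out of its wooden stand and hold its sprung nose inside the engraved ring, square to the plaque's sloping face, pushed lightly so that the nose goes in about half way. Finish still holding the pen there, steady; never press hard on the plaque with it, and leave the teapot, glasses and hammer alone.

Things in the scene. Friction and masses are not known exactly. Their poses are not given: they have to be found in the camera images.
- plaque: Loose brass plaque, 98 mm long (x), 56 mm wide (y), 8 mm thick, about 0.33 kg: straight edge at x = -49 mm, straight sides from there to x = +21 mm, then a half-round arch of radius 28 mm ending at x = +49 mm. Origin: centre of its underside; +x towards the arch, z up out of the engraved face. Starts flat, engraved face up, on the bearer block.
- ring (a point): Centre of the engraved ring on the plaque's upper face, at x = +21, y = 0, z = 8 mm of the plaque. Ring: dark line, inner radius 8 mm, outer 10 mm. The only round mark on the plaque.
- foot (a point): Middle of the lower straight edge of the plaque, x = -49, y = 0, z = 0 mm of the plaque.
- bearer: Fixed plain plywood block, 80 x 40 x 25 mm high, under the plaque and narrower than it, so 8 mm of the plaque overhangs on each side. Origin: centre of its underside.
- desk: Top of the fixed sloping rest (20 degrees), a wooden board 40 mm wide on two posts. Origin: mid-board on its surface, 70 mm above the table; x points up the slope, y across, z square out of the surface. Surface from x = -50 to +50 mm; at the low end a steel lip, inner face at x = -50 mm, 6 mm high, 40 mm wide. Its foot on the table is 120 x 70 x 12 mm.
- stand: Fixed dark wooden block, 70 x 70 x 85 mm high, with a vertical 24 mm hole right through its middle; the pen stands in it. Origin: centre of its underside.
- pen: Loose pen gauge, about 0.15 kg, axis z. Origin: centre of the underside of its black flange (radius 17 mm, 6 mm thick), which rests on the stand's top at the start, pen upright, nose down. Above: grey square handle 20 x 20 mm, z = 6 to 66 mm, sides along x and y. Below: round barrel 20 mm across to z = -45 mm, then the sprung nose.
- nose_tip (a point): Rounded tip of the steel nose (6 mm across), on the pen axis at z = -63 mm of the pen when not pressed.
- nose (a joint): How far the nose is pushed into the pen, in m: 0 free, 0.010 fully in (hard stop). Spring: 1 N to start moving, plus 0.5 N per mm, so 3.5 N half way.
- teapot: Bystander: brass teapot, 136 mm high, about 160 mm over spout and handle. Origin: centre of its underside.
- tumbler1: Bystander: green glass tumbler, 68 mm across, 85 mm high. Origin: centre of its underside.
- tumbler2: Bystander: clear glass tumbler, 68 mm across, 85 mm high. Origin: centre of its underside.
- hammer: Bystander: hammer lying on the table beyond the work, its length along its x axis. Origin: on the table under it.
Mind the look-alikes: they are no part of the job. Of the things like the plaque, leave any that is blue, pink or turquoise; of the rest the larger one is meant.

How it is judged:
On the way, in this order (a step that is already met when the one before it is completed fails the run):
1. the plaque lies on the sloping rest, arch uphill, straight edge against the lip, let go (x of foot in the frame of desk between -0.054 and -0.043 m and y of foot in the frame of desk between -0.01 and 0.01 m and y of ring in the frame of desk between -0.01 and 0.01 m and x of ring in the frame of desk above 0.01 m and z of ring in the frame of desk between 0.005 and 0.012 m and angle between the z axis of plaque and the z axis of desk, either way round below 0.07 rad and contact force between the fingers and plaque below 0.1 N), for 0.3 s.
2. the pen is out of its stand, in the fingers (height (world z) of nose_tip above 0.09 m and contact force between pen and the fingers above 1 N and contact force between pen and stand below 0.1 N), for 0.2 s.
At the end, for the whole second after the job is handed in: Plaque flat on the rest (0.07 rad), face and arch up, straight edge within 7 mm of the lip, centred within 10 mm, fingers off it. Pen in the fingers, steady, square to the rest within 0.15 rad, tip within 5 mm of the ring's centre, nose in 2 to 8.5 mm, 1.5 to 7 N on the plaque (all of step 1 and distance between nose_tip and ring below 0.005 m and angle between the z axis of pen and the z axis of desk, either way round below 0.15 rad and value of joint nose between 0.002 and 0.0085 m and contact force between pen and plaque between 1.5 and 7 N and contact force between pen and the fingers above 1 N and contact force between pen and stand below 0.1 N and contact force between pen and desk below 0.1 N and linear speed of pen below 0.01 m/s); the arm keeps its last pose, push and grip.
It fails at once if the pen presses on the plaque with more than 15 N (contact force between pen and plaque above 15 N).
It fails at once if the teapot is moved more than 30 mm (distance of teapot from where it was at the start of the episode above 0.03 m).
It fails at once if the tumbler1 is moved more than 30 mm (distance of tumbler1 from where it was at the start of the episode above 0.03 m).
It fails at once if the tumbler2 is moved more than 30 mm (distance of tumbler2 from where it was at the start of the episode above 0.03 m).
It fails at once if the hammer is moved more than 30 mm (distance of hammer from where it was at the start of the episode above 0.03 m).
It also fails if it takes over 58 s, if anything falls off the work surface, if the arm or the gripper's body presses on something with over 40 N, if the wrist force passes 120 N, or if a joint passes its speed limit or range.

## Working session

There is one attempt and no reset: what is moved stays moved. The work goes in short steps, Python scripts to look and compute and a tool call to move; the robot and the scene stay as the last step left them, time stands still between calls to the robot, and variables do not carry over. Pictures are saved under pics/ and viewed, at most 10 in all, crops included, and the job is handed in when it is done.

Besides the shell and the picture viewer there is one more tool, called after "Call:" in YAML: its name, and indented under it one key for each argument. send_rows: Moves the arm, as the interface text tells. Its arguments: {"type":"object","properties":{"motion":{"type":"array"},"squeeze":{"type":"number"}},"required":["motion"]}

```bash
mkdir -p pics
cat > h.py <<'E'
from station import *
import numpy as np, cv2
from scipy.spatial.transform import Rotation as R
def cloud(c):
    v,u=np.mgrid[0:420,0:560]; d=c["depth"]
    p=np.stack([(u-c["cx"])/c["fx"]*d,(v-c["cy"])/c["fy"]*d,d],-1)
    M=cv2.Rodrigues(np.array(c["rvec"],float))[0]
    w=(p-np.array(c["tvec"]).ravel())@M
    w[d<=0]=np.nan
    return w
E
python3 - <<'E'
from h import *
print(get_obs())
ims=[]
for n in ["scene","side"]:
    c=camera(n); np.savez(n,**c)
    cv2.imwrite(f"pics/{n}.png",cv2.resize(c["pixels"][:,:,::-1],(800,600)))
E
```

```text
{'time_s': 0.0, 'qpos': array([ 1.13741375e+00,  3.00471041e-01,  1.52159873e+00,  3.34184716e-05,
        1.32068810e+00, -6.66217603e-02]), 'joint_vel': array([ 0.00081838, -0.00197927,  0.00063277,  0.00052909,  0.00130241,
        0.00014225]), 'tau': array([-2.81206761e-03, -5.31792963e+01, -3.52740705e+01,  7.06576556e-02,
        2.44012027e-02, -7.07105005e-05]), 'ee_pos': array([0.19711988, 0.51317672, 0.2048789 ]), 'eef_rot': array([-3.14043218e+00, -1.09868515e-04,  2.77482348e+00]), 'force': array([-0.80022086, -0.99238021, -1.39392241]), 'moment': array([-0.05275888, -0.0436396 , -0.05248288]), 'grip_force': 0.0, 'grip_width': 0.09389161081291039}
```

View pics/scene.png

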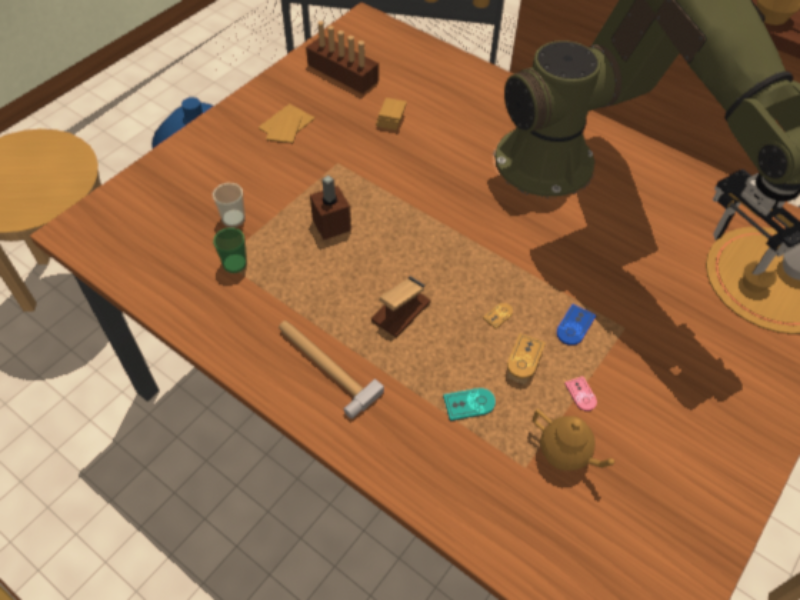

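View pics/side.png

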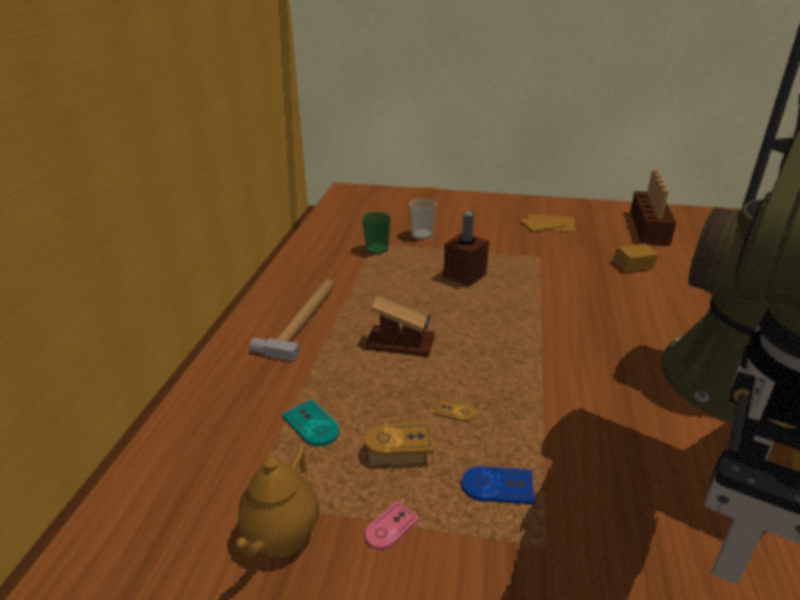

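The scene view shows the brass plaque on its block at (525,358). Look-alikes are small brass (499,315), blue (576,324), pink (580,393) and turquoise (470,403). The larger brass one on the block is the one meant. The rest is at (402,300) with its lip on the robot side, and the stand with the pen is at (330,210).

```bash
cat > m.py <<'E'
from h import *
for n in ["scene","side"]:
    c=dict(np.load(n+".npz")); w=cloud(c); s=560/800
    px=c["pixels"]
    def reg(name,x0,y0,x1,y1,zlo,zhi,col=None):
        q=w[int(y0*s):int(y1*s),int(x0*s):int(x1*s)].reshape(-1,3); 
        m=(q[:,2]>zlo)&(q[:,2]<zhi); q=q[m]
        if len(q)<5: print(n,name,len(q)); return q
        r=cv2.minAreaRect((q[:,:2]*1000).astype(np.float32))
        print(n,name,len(q),"med",np.median(q,0).round(4),"rect mm/deg",np.round(np.array(r[0]),1),np.round(r[1],1),round(r[2],1)); return q
    B=dict(scene=dict(pl=(495,325,560,395),st=(300,165,360,245),rest=(365,270,440,340)),side=dict(pl=(355,415,445,475),st=(435,200,495,290),rest=(360,290,442,360)))[n]
    reg("plaque",*B["pl"],.0295,.038)
    q=reg("standtop",*B["st"],.08,.088)
    reg("flange",*B["st"],.0885,.093)
    q=reg("handle",*B["st"],.098,.16); print(q[:,2].max() if len(q) else 0)
    reg("handletop",*B["st"],.146,.16)
    q=reg("rest",*B["rest"],.045,.12)
    if len(q):
        A=np.c_[q[:,:2],np.ones(len(q))]; k=np.ones(len(q),bool)
        for i in range(10):
            f=np.linalg.lstsq(A[k],q[k,2],rcond=None)[0]; k=abs(A@f-q[:,2])<.003
        nn=np.array([-f[0],-f[1],1]); nn/=np.linalg.norm(nn); print("rest n",nn,np.degrees(np.arccos(nn[2])),"az uphill",np.degrees(np.arctan2(f[1],f[0])),k.sum(),"mean",q[k].mean(0))
        r=cv2.minAreaRect((q[k][:,:2]*1000).astype(np.float32));print(r)
        print("z range",q[k][:,2].min(),q[k][:,2].max())
    q=reg("restfoot",*B["rest"],.006,.018)
c=dict(np.load("scene.npz"));p=c["pixels"]
cv2.imwrite("pics/crop.png",np.hstack([cv2.resize(p[220:290,300:430,::-1],(400,400*70//130)*1)]+[cv2.resize(np.load("side.npz")["pixels"][280:350,240:370,::-1],(400,215))]))
E
python3 m.py
```

```text
scene plaque 470 med [0.5413 0.2748 0.0334] rect mm/deg [542.6 274.6] [103.2  55.9] 13.3
scene standtop 228 med [ 0.5061 -0.2674  0.0846] rect mm/deg [ 498.5 -277.8] [76.7 72.2] 62.9
scene flange 53 med [ 0.5101 -0.2729  0.0898] rect mm/deg [ 501.3 -274.4] [66.  69.4] 61.9
scene handle 126 med [ 0.5043 -0.2716  0.1312] rect mm/deg [ 499.2 -275.8] [26.5 25. ] 79.1
0.156628119404941
scene handletop 36 med [ 0.5003 -0.2752  0.1511] rect mm/deg [ 498.  -275.6] [21.3 23.1] 17.5
scene rest 405 med [0.5964 0.0019 0.0686] rect mm/deg [590.7  -1. ] [ 43.6 108.4] 88.0
rest n [-0.33289663 -0.00370451  0.94295605] 19.44593599361099 az uphill 0.6375680194883757 256 mean [ 5.92180017e-01 -5.70765307e-04  7.04779573e-02]
((590.7774658203125, -0.72369384765625), (42.427669525146484, 107.96923065185547), 88.79964447021484)
z range 0.05040037460398452 0.09014036928849828
scene restfoot 504 med [0.617  0.0148 0.0113] rect mm/deg [579.5 -10.1] [179.6 161.2] 36.0
side plaque 926 med [0.5396 0.2799 0.0333] rect mm/deg [542.6 276.2] [96.4 59.8] 14.1
side standtop 222 med [ 0.4976 -0.2629  0.0849] rect mm/deg [ 552.1 -344.4] [ 94.2 271.2] 37.5
side flange 25 med [ 0.4967 -0.2679  0.0911] rect mm/deg [ 498.6 -271.4] [26.7 31.2] 75.9
side handle 134 med [ 0.4977 -0.2674  0.1293] rect mm/deg [ 498.4 -272.1] [25.8 20.2] 87.2
0.15458665052172002
side handletop 24 med [ 0.4975 -0.2712  0.1504] rect mm/deg [ 497.4 -273. ] [18.  19.8] 5.2
side rest 571 med [0.5958 0.0128 0.0648] rect mm/deg [589.9   2.7] [ 46.8 102.9] 89.5
rest n [-0.34482125  0.01339798  0.93857275] 20.18676716183398 az uphill -2.2251005687182452 380 mean [0.5921552  0.00393829 0.06987047]
((589.8451538085938, 2.8679256439208984), (99.31938171386719, 46.189945220947266), 0.26432207226753235)
z range 0.05036040381840065 0.08892216151461842
side restfoot 523 med [0.5916 0.0186 0.012 ] rect mm/deg [592.7   4. ] [ 74.6 120.5] 89.9
```

View pics/crop.png

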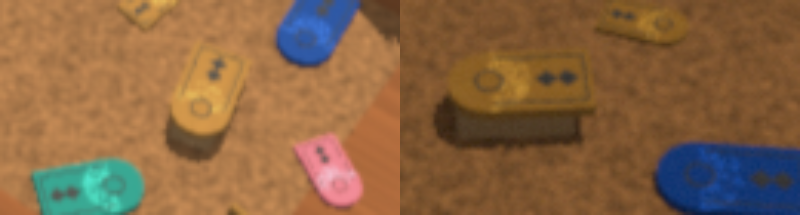

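Confirmed: the larger brass plaque sits on the plywood block, with its ring and arch on the far (+x) side from the robot. Next I work out the approach and check the teapot clearance.

```bash
cat >> h.py <<'E'
def Rt(yaw,tilt=0):
    """tool pointing down, tool y along world angle yaw(deg)+... ; tool x axis along yaw; tilt about world y after (deg): tool z = -n for slope tilt uphill +x"""
    a=np.radians(yaw); x=np.array([np.cos(a),np.sin(a),0]); z=np.array([0,0,-1.]); 
    M=np.stack([x,np.cross(z,x),z],1)
    return R.from_euler('y',-tilt,degrees=True).as_matrix()@M
def plan(p,M,obs=None):
    o=obs or get_obs(); C=R.from_euler('xyz',o["eef_rot"]).as_matrix(); d=np.array(p)-o["ee_pos"]
    t=C.T@d/.03; r=R.from_matrix(C.T@M).as_rotvec()/.12
    t2=M.T@d/.03
    print("shift",t.round(3),"turn after",r.round(3),"| if turned first shift",t2.round(3)); return t,r
E
python3 - <<'E'
from h import *
o=get_obs(); C=R.from_euler('xyz',o["eef_rot"]).as_matrix(); print(C.round(3))
a=np.radians(13.5)
p=np.array([.5426,.2755])-.003*np.array([np.cos(a),np.sin(a)]); print(p)
plan([*p,.18],Rt(13.5)); plan([*p,.18],Rt(193.5))
for n,b in dict(scene=(520,405,620,480),side=(225,450,330,560)).items():
    c=dict(np.load(n+".npz")); w=cloud(c);s=.7
    q=w[int(b[1]*s):int(b[3]*s),int(b[0]*s):int(b[2]*s)].reshape(-1,3); q=q[q[:,2]>.03]
    print(n,np.nanmin(q,0),np.nanmax(q,0)); d=q[:,:2]-p; u=np.array([np.cos(a),np.sin(a)]);v=np.array([-u[1],u[0]])
    print("plaque-frame u",(d@u).min(),(d@u).max(),"v",(d@v).min(),(d@v).max())
E
```

```text
[[-0.933  0.359 -0.   ]
 [ 0.359  0.933 -0.001]
 [ 0.    -0.001 -1.   ]]
[0.53968289 0.27479966]
shift [-13.508  -3.323   0.835] turn after [-4.000e-03  1.000e-02  2.116e+01] | if turned first shift [ 9.247 10.393  0.832]
shift [-13.508  -3.323   0.835] turn after [-8.00e-03 -3.00e-03 -5.02e+00] | if turned first shift [ -9.247 -10.393   0.832]
scene [0.6198281  0.36101045 0.03067401] [0.71337799 0.52656586 0.13660317]
plaque-frame u 0.12017636487763854 0.20879010494416594 v 0.056805133044986876 0.2141975389546779
side [0.61301143 0.36454788 0.03004588] [0.70861836 0.53041611 0.13571029]
plaque-frame u 0.10922305089207131 0.205848258705248 v 0.060719569113232306 0.21841082423771577
```

Call:
send_rows:
  motion:
    - [[-0.965,-0.237,0.06],[0,0,0],1]
    - [[-0.965,-0.237,0.06],[0,0,0],1]
    - [[-0.965,-0.237,0.06],[0,0,0],1]
    - [[-0.965,-0.237,0.06],[0,0,0],1]
    - [[-0.965,-0.237,0.06],[0,0,0],1]
    - [[-0.965,-0.237,0.06],[0,0,0],1]
    - [[-0.965,-0.237,0.06],[0,0,0],1]
    - [[-0.965,-0.237,0.06],[0,0,0],1]
    - [[-0.965,-0.237,0.06],[0,0,0],1]
    - [[-0.965,-0.237,0.06],[0,0,0],1]
    - [[-0.965,-0.237,0.06],[0,0,0],1]
    - [[-0.965,-0.237,0.06],[0,0,0],1]

```text
time_s: 1.3
ee_pos: [0.4917, 0.3083, 0.1835]
eef_rot: [-3.141, -0.0, 2.775]
force: [-1.0, 0.0, 0.1]
grip_width: 0.094
grip_force: 0.0
```

Call:
send_rows:
  motion:
    - [[-0.965,-0.237,0.06],[0,0,0],1]
    - [[-0.965,-0.237,0.06],[0,0,0],1]
    - [[0,0,0],[0,0,-1],1]
    - [[0,0,0],[0,0,-1],1]
    - [[0,0,0],[0,0,-1],1]
    - [[0,0,0],[0,0,-1],1]
    - [[0,0,0],[0,0,-1],1]
    - [[0,0,0],[0,0,0],1]
    - [[0,0,0],[0,0,0],1]
    - [[0,0,0],[0,0,0],1]

```text
time_s: 2.3
ee_pos: [0.5398, 0.2751, 0.1801]
eef_rot: [-3.142, -0.0, -2.911]
force: [0.2, 0.0, -0.9]
grip_width: 0.0941
grip_force: 0.0
```

Run:
```python
from h import *
c=camera("wrist"); np.savez("w1",**c); w=cloud(c)
cv2.imwrite("pics/w1.png",c["pixels"][:,:,::-1])
a=np.radians(13.5); p=np.array([.5397,.2748])
hsv=cv2.cvtColor(c["pixels"],cv2.COLOR_RGB2HSV)
m=(w[...,2]>.028)&(w[...,2]<.040)&(np.hypot(w[...,0]-.54,w[...,1]-.275)<.075)
q=w[m]; print(len(q),np.median(q,0)); print(cv2.minAreaRect((q[:,:2]*1000).astype(np.float32)))
plan([*p,.18],Rt(193.5))
```

```text
5831 [0.53537219 0.2754314  0.03280976]
((540.740234375, 275.96588134765625), (97.68182373046875, 56.177669525146484), 13.497727394104004)
shift [ 0.007 -0.01   0.005] turn after [-0.    -0.001 -0.038] | if turned first shift [ 0.007 -0.01   0.005]
```

View pics/w1.png

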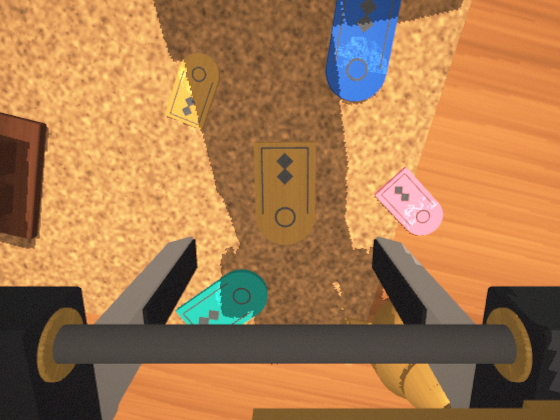

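The wrist view shows the plaque at (285,193), arch towards the bottom and clear of the fingers. The turquoise one is outside the finger path.

Call:
send_rows:
  motion:
    - [[0.063,0.02,0.7],[0,0,0],1]
    - [[0,0,0.7],[0,0,0],1]
    - [[0,0,0.7],[0,0,0],1]
    - [[0,0,0.7],[0,0,0],1]
    - [[0,0,0.7],[0,0,0],1]
    - [[0,0,0.7],[0,0,0],1]
    - [[0,0,0.7],[0,0,0],1]
    - [[0,0,0.7],[0,0,0],1]
    - [[0,0,0],[0,0,0],1]
    - [[0,0,0],[0,0,0],1]
  squeeze: 25

```text
time_s: 3.35
ee_pos: [0.538, 0.2753, 0.0127]
eef_rot: [-3.142, -0.0, -2.909]
force: [0.5, 0.4, 0.8]
grip_width: 0.0941
grip_force: 0.0
```

Call:
send_rows:
  motion:
    - [[0,0,0],[0,0,0],-1]
    - [[0,0,0],[0,0,0],-1]
    - [[0,0,0],[0,0,0],-1]
    - [[0,0,0],[0,0,0],-1]
    - [[0,0,0],[0,0,0],-1]
    - [[0,0,0],[0,0,0],-1]
    - [[0,0,0],[0,0,0],-1]
    - [[0,0,0],[0,0,0],-1]
    - [[0,0,0],[0,0,0],-1]
    - [[0,0,0],[0,0,0],-1]

```text
time_s: 4.35
ee_pos: [0.538, 0.2753, 0.0124]
eef_rot: [3.142, 0.0, -2.908]
force: [-1.4, -0.0, 4.0]
grip_width: 0.0554
grip_force: 25.0
```

Call:
send_rows:
  motion:
    - [[0,0,-0.5],[0,0,0],-1]
    - [[0,0,-1],[0,0,0],-1]
    - [[0,0,-1],[0,0,0],-1]
    - [[0,0,-1],[0,0,0],-1]
    - [[0,0,-1],[0,0,0.65],-1]
    - [[0,0,-1],[0,0,0.65],-1]
    - [[0,0,-0.7],[0,0,0.65],-1]
    - [[0,0,0],[0,0,0],-1]

```text
time_s: 5.15
ee_pos: [0.5387, 0.2756, 0.2017]
eef_rot: [3.14, 0.005, 3.14]
force: [0.3, 0.1, -4.0]
grip_width: 0.0558
grip_force: 25.0
```

Call:
send_rows:
  motion:
    - [[-0.373,-0.918,0],[0,0,0],-1]
    - [[-0.373,-0.918,0],[0,0,0],-1]
    - [[-0.373,-0.918,0],[0,0,0],-1]
    - [[-0.373,-0.918,0],[0,0,0],-1]
    - [[-0.373,-0.918,0],[0,0,0],-1]
    - [[-0.373,-0.918,0],[0,0,0],-1]
    - [[-0.373,-0.918,0],[0,0,0],-1]
    - [[-0.373,-0.918,0],[0,0,0],-1]
    - [[-0.373,-0.918,0],[0,0,0],-1]
    - [[-0.373,-0.918,0],[0,0,0],-1]
    - [[0,0,0],[0,0,0],-1]
    - [[0,0,0],[0,0,0],-1]

```text
time_s: 6.35
ee_pos: [0.6491, -0.0004, 0.1967]
eef_rot: [3.141, -0.002, 3.142]
force: [0.0, 0.1, -4.5]
grip_width: 0.0557
grip_force: 25.0
```

Run:
```python
from h import *
o=get_obs(); print(o["ee_pos"],o["eef_rot"],o["grip_width"],o["grip_force"])
c=camera("wrist"); np.savez("w2",**c); w=cloud(c)
cv2.imwrite("pics/w2.png",c["pixels"][:,:,::-1])
m=(w[...,2]>.045)&(w[...,2]<.1)&(abs(w[...,0]-.59)<.07)&(abs(w[...,1])<.05)
q=w[m]; A=np.c_[q[:,:2],np.ones(len(q))]; k=np.ones(len(q),bool)
for i in range(10):
    f=np.linalg.lstsq(A[k],q[k,2],rcond=None)[0]; k=abs(A@f-q[:,2])<.002
n=np.array([-f[0],-f[1],1]);n/=np.linalg.norm(n);print(n,np.degrees(np.arccos(n[2])),k.sum(),len(q),q[k].min(0),q[k].max(0),"zfit at .59",f@[.59,0,1])
print(cv2.minAreaRect((q[k][:,:2]*1000).astype(np.float32)))
l=q[(A@f-q[:,2])<-.003]; print("lip",len(l),l.min(0) if len(l) else 0,l.max(0) if len(l) else 0)
m=(w[...,2]>.008)&(w[...,2]<.016)&(abs(w[...,0]-.59)<.08)&(abs(w[...,1])<.06);print("foot",cv2.minAreaRect((w[m][:,:2]*1000).astype(np.float32)))
```

```text
[ 6.49078727e-01 -4.18078748e-04  1.96701787e-01] [ 3.14128109e+00 -2.33169475e-03  3.14154939e+00] 0.055687631775429375 24.998399913311005
[-0.34229053  0.00686697  0.93956907] 20.020686937651952 4750 5222 [ 0.54218424 -0.02060783  0.05078876] [0.62398992 0.02062489 0.08349496] zfit at .59 0.06958288225634623
((583.24755859375, 0.12054634094238281), (40.08991241455078, 82.0491943359375), 88.9260482788086)
lip 415 [ 0.53596727 -0.01904729  0.05436995] [0.61475191 0.02031775 0.08162219]
foot ((583.402587890625, 0.1215667724609375), (70.07691192626953, 105.10918426513672), 88.90704345703125)
```

View pics/w2.png

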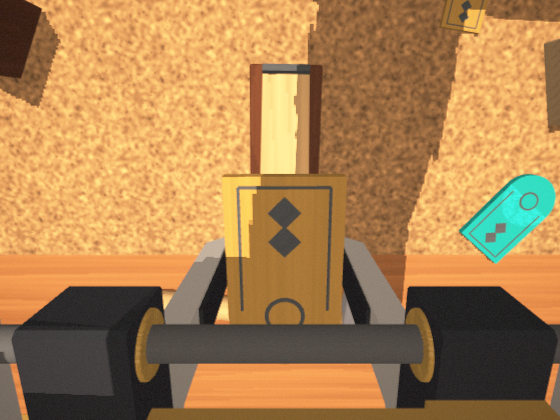

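The wrist view shows the plaque held square, straight edge at (285,175) towards the robot. The rest is visible above it with the lip at (285,68).

Run:
```python
from h import *
c=dict(np.load("w2.npz")); w=cloud(c); o=get_obs()
C=R.from_euler('xyz',o["eef_rot"]).as_matrix()
t=(w-o["ee_pos"])@C
m=np.zeros((420,560),bool); m[165:300,215:355]=1
m&=(abs(t[...,2]+.02)<.02)&(abs(t[...,1])<.0285)
q=t[m]; print(len(q),q.min(0),q.max(0),np.median(q,0))
A=np.c_[q[:,:2],np.ones(len(q))];k=np.ones(len(q),bool)
for i in range(10):
    f=np.linalg.lstsq(A[k],q[k,2],rcond=None)[0];k=abs(A@f-q[:,2])<.002
print("plane z=",f,k.sum()); q=q[k]
for y in np.arange(-.025,.026,.01):
    s=q[abs(q[:,1]-y)<.004]; print(round(y,3),s[:,0].max().round(4))
for x in (0.0,.01,.02,.03,.04):
    s=q[abs(q[:,0]-x)<.004]; print(x,s[:,1].min().round(4) if len(s) else 0,s[:,1].max().round(4) if len(s) else 0)
# placing pose
n=R.from_euler('zy',[-1.1,-20],degrees=True)  # Rz*Ry? intrinsic below
D=R.from_euler('ZY',[-1.1,-20],degrees=True).as_matrix(); print(D.round(3))
```

```text
15334 [-0.01562662 -0.02849953 -0.03988672] [ 0.04624767  0.02849497 -0.0117077 ] [ 1.74346329e-02 -4.40932565e-05 -1.99520698e-02]
plane z= [-0.00309441  0.00013906 -0.01989203] 14704
-0.025 0.0462
-0.015 0.0461
-0.005 0.0461
0.005 0.0461
0.015 0.046
0.025 0.0462
0.0 -0.0285 0.0272
0.01 -0.0285 0.0285
0.02 -0.0284 0.0271
0.03 -0.0285 0.0273
0.04 -0.0285 0.0273
[[ 0.94   0.019 -0.342]
 [-0.018  1.     0.007]
 [ 0.342  0.     0.94 ]]
```

```bash
cat >> h.py <<'E'
D=R.from_euler('ZY',[-1.1,-20],degrees=True).as_matrix(); O=np.array([.590,0,.0696])
MT=np.stack([-D[:,0],D[:,1],-D[:,2]],1)
def desk(p): return D.T@(np.array(p)-O)
E
python3 - <<'E'
from h import *
print("desk tcp",desk(get_obs()["ee_pos"]))
plan(O+D@[-.0007,0,.035],MT)
E
```

```text
desk tcp [0.09909867 0.00140566 0.09964133]
shift [ 2.384e+00 -1.000e-03  3.167e+00] turn after [ 0.031 -2.924  0.162] | if turned first shift [ 3.327 -0.047  2.155]
```

Call:
send_rows:
  motion:
    - [[0,0,0],[0.008,-0.731,0.04],-1]
    - [[0,0,0],[0.008,-0.731,0.04],-1]
    - [[0,0,0],[0.008,-0.731,0.04],-1]
    - [[0,0,0],[0.008,-0.731,0.04],-1]
    - [[0.665,-0.01,0.431],[0,0,0],-1]
    - [[0.665,-0.01,0.431],[0,0,0],-1]
    - [[0.665,-0.01,0.431],[0,0,0],-1]
    - [[0.665,-0.01,0.431],[0,0,0],-1]
    - [[0.665,-0.01,0.431],[0,0,0],-1]
    - [[0,0,0],[0,0,0],-1]
    - [[0,0,0],[0,0,0],-1]
    - [[0,0,0],[0,0,0],-1]

```text
time_s: 7.6
ee_pos: [0.5792, 0.0001, 0.1046]
eef_rot: [-3.141, 0.353, 3.122]
force: [0.5, -0.7, -3.8]
grip_width: 0.0551
grip_force: 25.0
```

Run:
```python
from h import *
o=get_obs();print("desk tcp",desk(o["ee_pos"]),o["force"],o["grip_width"])
plan(O+D@[-.0007,0,-.0119],MT)
```

```text
desk tcp [ 0.00182296 -0.00015392  0.03658184] [ 0.48949408 -0.72894529 -3.80400415] 0.05511481200492438
shift [0.09  0.006 1.616] turn after [-0.005  0.032 -0.001] | if turned first shift [0.084 0.005 1.616]
```

Descend to about 3 mm above, then by small steps while watching the force.

Call:
send_rows:
  motion:
    - [[0.09,0.006,0.4],[0,0.032,0],-1]
    - [[0,0,0.4],[0,0,0],-1]
    - [[0,0,0.4],[0,0,0],-1]
    - [[0,0,0.3],[0,0,0],-1]
    - [[0,0,0],[0,0,0],-1]
    - [[0,0,0],[0,0,0],-1]

```text
time_s: 8.2
ee_pos: [0.591, -0.0004, 0.0598]
eef_rot: [-3.141, 0.347, 3.121]
force: [0.1, 0.4, -3.7]
grip_width: 0.0557
grip_force: 25.0
```

Call:
send_rows:
  motion:
    - [[0,0,0.04],[0,0,0],-1]
    - [[0,0,0.04],[0,0,0],-1]
    - [[0,0,0],[0,0,0],-1]

```text
time_s: 8.5
ee_pos: [0.5918, -0.0004, 0.058]
eef_rot: [-3.141, 0.347, 3.121]
force: [-0.4, 0.2, -3.3]
grip_width: 0.0561
grip_force: 25.0
```

Run:
```python
from h import *
o=get_obs();print("desk tcp",desk(o["ee_pos"]),o["force"],o["grip_width"])
plan(O+D@[-.0007,0,-.0119],MT)
c=camera("side");cv2.imwrite("pics/s2.png",cv2.resize(c["pixels"][180:270,220:330,::-1],(733,600)))
```

```text
desk tcp [-0.00224829 -0.00039069 -0.011573  ] [-0.40102882  0.23038152 -3.25691898] 0.05614948806458681
shift [-0.052  0.013  0.011] turn after [-0.007 -0.014 -0.007] | if turned first shift [-0.052  0.013  0.011]
```

View pics/s2.png

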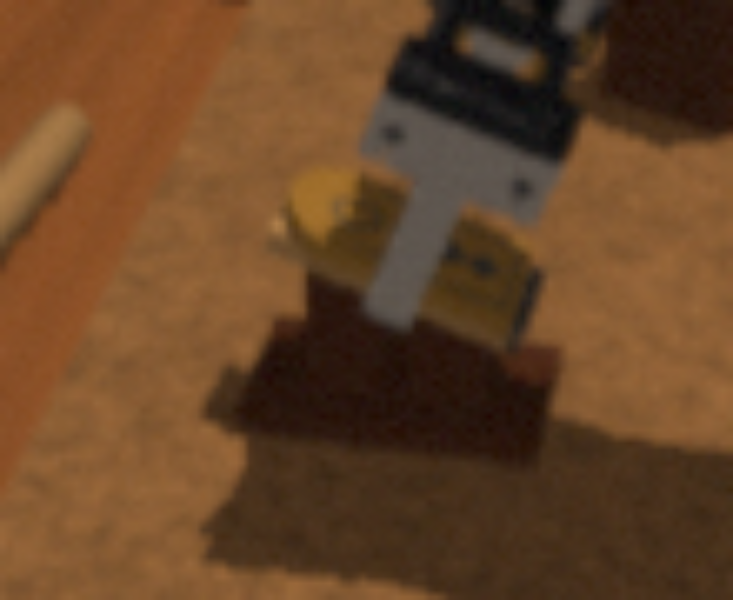

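The side view shows the plaque on or just above the board, with its straight edge at the lip (530,320). I press down a little more until contact.

Call:
send_rows:
  motion:
    - [[0,0,0.03],[0,0,0],-1]
    - [[0,0,0],[0,0,0],-1]
    - [[0,0,0],[0,0,0],-1]

```text
time_s: 8.85
ee_pos: [0.5921, -0.0004, 0.057]
eef_rot: [-3.141, 0.347, 3.121]
force: [1.1, -0.5, -3.4]
grip_width: 0.0554
grip_force: 25.0
```

Call:
send_rows:
  motion:
    - [[0,0,0.02],[0,0,0],-1]
    - [[0,0,0],[0,0,0],-1]
    - [[0,0,0],[0,0,0],-1]

```text
time_s: 9.15
ee_pos: [0.5922, -0.0004, 0.0569]
eef_rot: [-3.141, 0.347, 3.122]
force: [-7.1, -0.3, 5.9]
grip_width: 0.0553
grip_force: 25.0
```

Call:
send_rows:
  motion:
    - [[0,0,0],[0,0,0],1]
    - [[0,0,0],[0,0,0],1]
    - [[0,0,0],[0,0,0],1]
    - [[0,0,0],[0,0,0],1]
    - [[0,0,0],[0,0,0],1]
    - [[0,0,0],[0,0,0],1]
    - [[0,0,-0.4],[0,0,0],1]
    - [[0,0,-0.8],[0,0,0],1]
    - [[0,0,-1],[0,0,0],1]
    - [[0,0,-1],[0,0,0],1]
    - [[0,0,0],[0,0,0],1]
    - [[0,0,0],[0,0,0],1]

```text
time_s: 10.35
ee_pos: [0.5597, 0.0003, 0.1475]
eef_rot: [-3.141, 0.349, 3.122]
force: [-0.1, 0.3, 0.0]
grip_width: 0.0942
grip_force: 0.0
```

```bash
cat > pl.py <<'E'
from h import *
import sys
c=camera("wrist"); w=cloud(c); px=c["pixels"]
d=(w-O)@D
m=(abs(d[...,0])<.06)&(abs(d[...,1])<.035)&(abs(d[...,2]-.008)<.006)
q=d[m]; A=np.c_[q[:,:2],np.ones(len(q))];k=np.ones(len(q),bool)
for i in range(8):
    f=np.linalg.lstsq(A[k],q[k,2],rcond=None)[0];k=abs(A@f-q[:,2])<.002
q=q[k];print("plane",f,len(q),"min",q.min(0),"max",q.max(0)); print(cv2.minAreaRect((q[:,:2]*1000).astype(np.float32)))
g=cv2.cvtColor(px,cv2.COLOR_RGB2GRAY).astype(float)
r=m&(d[...,0]>0.004)&(d[...,0]<.036)&(abs(d[...,1])<.016)
dd=d[r];gg=g[r]; 
# template search for ring in desk-plane
best=None
for x in np.arange(.01,.03,.0005):
  for y in np.arange(-.008,.008,.0005):
    rr=np.hypot(dd[:,0]-x,dd[:,1]-y); a=(rr>.008)&(rr<.010); b=((rr>.005)&(rr<.0075))|((rr>.0105)&(rr<.0125))
    s=gg[b].mean()-gg[a].mean()
    if best is None or s>best[0]: best=(s,x,y)
print("ring",best)
cv2.imwrite(sys.argv[1],px[:,:,::-1])
E
python3 pl.py pics/w3.png
```

```text
plane [ 0.00422201 -0.00011713  0.00804117] 9356 min [-0.05533249 -0.0286838   0.00582007] max [0.05012691 0.02759601 0.01011216]
((-2.6084136962890625, -0.5330448150634766), (105.475830078125, 56.23947525024414), 0.04438185691833496)
ring (np.float64(50.485803839623884), np.float64(0.021500000000000012), np.float64(-0.000999999999999994))
```

View pics/w3.png

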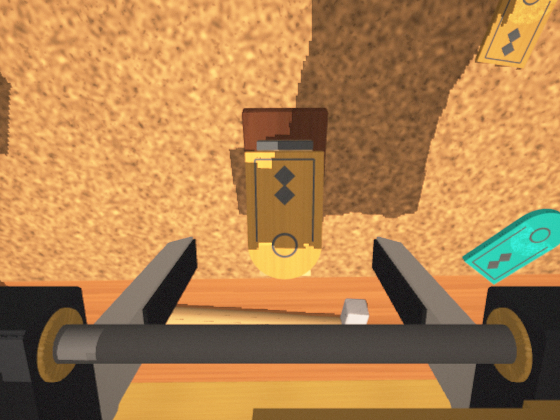

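The wrist view shows the plaque on the rest, foot at the lip (285,145), ring at (285,245), well centred. Now the pen.

Run:
```python
from h import *
plan([.56,-.275,.26],Rt(180))
```

```text
shift [-1.478 -9.175 -3.485] turn after [-0.033  2.891 -0.166] | if turned first shift [-0.019 -9.176 -3.784]
```

Call:
send_rows:
  motion:
    - [[-0.15,-0.918,-0.35],[0,0,0],1]
    - [[-0.15,-0.918,-0.35],[0,0,0],1]
    - [[-0.15,-0.918,-0.35],[0,0,0],1]
    - [[-0.15,-0.918,-0.35],[0,0,0],1]
    - [[-0.15,-0.918,-0.35],[0,0,0],1]
    - [[-0.15,-0.918,-0.35],[0,0,0],1]
    - [[-0.15,-0.918,-0.35],[0,0,0],1]
    - [[-0.15,-0.918,-0.35],[0,0,0],1]
    - [[-0.15,-0.918,-0.35],[0,0,0],1]
    - [[-0.15,-0.918,-0.35],[0,0,0],1]

```text
time_s: 11.4
ee_pos: [0.5604, -0.2763, 0.2597]
eef_rot: [3.141, 0.345, 3.121]
force: [0.4, -0.7, -0.7]
grip_width: 0.0941
grip_force: 0.0
```

Call:
send_rows:
  motion:
    - [[0,0,0],[-0.008,0.723,-0.04],1]
    - [[0,0,0],[-0.008,0.723,-0.04],1]
    - [[0,0,0],[-0.008,0.723,-0.04],1]
    - [[0,0,0],[-0.008,0.723,-0.04],1]
    - [[0,0,0],[0,0,0],1]
    - [[0,0,0],[0,0,0],1]
    - [[0,0,0],[0,0,0],1]

```text
time_s: 12.1
ee_pos: [0.5603, -0.2752, 0.2603]
eef_rot: [3.141, 0.001, 3.14]
force: [-0.2, 0.2, 0.2]
grip_width: 0.094
grip_force: 0.0
```

Run:
```python
from h import *
c=camera("wrist"); np.savez("w4",**c); w=cloud(c)
cv2.imwrite("pics/w4.png",c["pixels"][:,:,::-1])
near=np.hypot(w[...,0]-.498,w[...,1]+.274)<.06
for n,a,b in [("top",.147,.156),("flange",.089,.094),("stand",.081,.088)]:
    q=w[near&(w[...,2]>a)&(w[...,2]<b)]; print(n,len(q),np.median(q,0) if len(q) else 0, cv2.minAreaRect((q[:,:2]*1000).astype(np.float32)) if len(q)>5 else 0)
o=get_obs();print(o["ee_pos"],o["eef_rot"])
```

```text
top 648 [ 0.49504032 -0.2769484   0.15091582] ((495.5033874511719, -276.8226623535156), (19.99664306640625, 20.006595611572266), 84.75225830078125)
flange 341 [ 0.49036636 -0.27631189  0.09071686] ((495.644287109375, -276.87066650390625), (33.199607849121094, 32.27408218383789), 89.88554382324219)
stand 4431 [ 0.49335897 -0.27721321  0.08477722] ((495.5189208984375, -276.72308349609375), (70.20953369140625, 69.99119567871094), 63.17164611816406)
[ 0.56027727 -0.27527085  0.26070822] [3.14138511e+00 1.29699736e-03 3.14030775e+00]
```

View pics/w4.png

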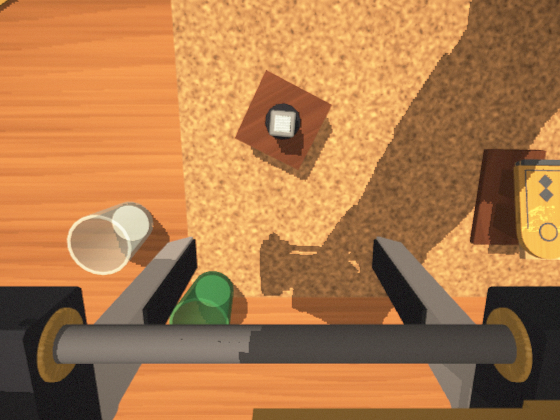

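The wrist view shows the pen handle at (283,123), turned about 5° and standing in the stand. The tumblers at (105,235) and (208,300) are clear.

Run:
```python
from h import *
plan([.4955,-.2768,.103],Rt(174.75))
```

```text
shift [ 2.166 -0.055  5.254] turn after [0.002 0.011 0.753] | if turned first shift [ 2.146 -0.248  5.257]
```

Call:
send_rows:
  motion:
    - [[0,0,0],[0,0.011,0.753],1]
    - [[0.537,-0.062,0],[0,0,0],1]
    - [[0.537,-0.062,0],[0,0,0],1]
    - [[0.537,-0.062,0],[0,0,0],1]
    - [[0.537,-0.062,0],[0,0,0],1]
    - [[0,0,0],[0,0,0],1]
    - [[0,0,0.75],[0,0,0],1]
    - [[0,0,0.75],[0,0,0],1]
    - [[0,0,0.75],[0,0,0],1]
    - [[0,0,0.75],[0,0,0],1]
    - [[0,0,0.75],[0,0,0],1]
  squeeze: 30

```text
time_s: 13.25
ee_pos: [0.4961, -0.2767, 0.1476]
eef_rot: [-3.141, -0.0, 3.05]
force: [0.6, 0.2, 0.2]
grip_width: 0.0941
grip_force: 0.0
```

Call:
send_rows:
  motion:
    - [[0,0,0.75],[0,0,0],1]
    - [[0,0,0.75],[0,0,0],1]
    - [[0,0,0],[0,0,0],1]
    - [[0,0,0],[0,0,0],1]
    - [[0,0,0],[0,0,0],1]

```text
time_s: 13.75
ee_pos: [0.4963, -0.277, 0.1048]
eef_rot: [-3.141, 0.001, 3.05]
force: [0.4, 0.0, -0.5]
grip_width: 0.0939
grip_force: 0.0
```

Call:
send_rows:
  motion:
    - [[0,0,0.05],[0,0,0],-1]
    - [[0,0,0],[0,0,0],-1]
    - [[0,0,0],[0,0,0],-1]
    - [[0,0,0],[0,0,0],-1]
    - [[0,0,0],[0,0,0],-1]
    - [[0,0,0],[0,0,0],-1]
    - [[0,0,0],[0,0,0],-1]
    - [[0,0,0],[0,0,0],-1]
    - [[0,0,0],[0,0,0],-1]
    - [[0,0,0],[0,0,0],-1]
    - [[0,0,0],[0,0,0],-1]
    - [[0,0,0],[0,0,0],-1]

```text
time_s: 14.95
ee_pos: [0.4956, -0.2767, 0.1019]
eef_rot: [-3.142, -0.001, 3.05]
force: [-0.3, 0.9, -0.8]
grip_width: 0.0199
grip_force: 30.0
```

Call:
send_rows:
  motion:
    - [[0,0,0],[0,0,0],-1]
    - [[0,0,0],[0,0,0],-1]
    - [[0,0,-0.4],[0,0,0],-1]
    - [[0,0,-0.8],[0,0,0],-1]
    - [[0,0,-0.9],[0,0,0],-1]
    - [[0,0,-0.9],[0,0,0],-1]
    - [[0,0,-0.9],[0,0,0],-1]
    - [[0,0,-0.6],[0,0,0],-1]
    - [[0,0,0],[0,0,0],-1]
    - [[0,0,0],[0,0,0],-1]
    - [[0,0,0],[0,0,0],-1]

```text
time_s: 16.05
ee_pos: [0.4954, -0.2765, 0.2356]
eef_rot: [3.141, -0.003, 3.05]
force: [0.3, -0.4, -2.3]
grip_width: 0.0198
grip_force: 30.0
```

Run:
```python
from h import *
o=get_obs();print(o)
# pen axis estimate from scene/side camera: points below fingers
C=R.from_euler('xyz',o["eef_rot"]).as_matrix()
for n in ("scene","side","wrist"):
    c=camera(n);np.savez("p_"+n,**c);t=(cloud(c)-o["ee_pos"])@C
    v,u=np.where((np.hypot(t[...,0],t[...,1])<.03)&(t[...,2]>.001)&(t[...,2]<.09))
    q=t[v,u]; print(n,len(q))
    for a in np.arange(0.0,.095,.005):
        s=q[(q[:,2]>=a)&(q[:,2]<a+.005)]
        if len(s): print(round(a,3),len(s),s.min(0)[:2].round(4),s.max(0)[:2].round(4))
```

```text
{'time_s': 16.05, 'qpos': array([-5.73302493e-01,  3.19577431e-01,  1.42497631e+00, -6.31956600e-04,
        1.40019669e+00, -2.05282482e+00]), 'joint_vel': array([ 0.00153604,  0.0040692 , -0.0006406 ,  0.00036062,  0.00156613,
       -0.0015433 ]), 'tau': array([ 2.07357999e-02, -5.70852721e+01, -3.74323368e+01, -4.97779995e-02,
        7.18811620e-02,  8.17571572e-05]), 'ee_pos': array([ 0.49535365, -0.27645413,  0.23563852]), 'eef_rot': array([ 3.14068028e+00, -3.08654535e-03,  3.05042833e+00]), 'force': array([ 0.33587514, -0.42809395, -2.32628832]), 'moment': array([ 0.05575266,  0.00069001, -0.01678993]), 'grip_force': 29.999597668647766, 'grip_width': 0.019780053146549004}
scene 115
0.0 7 [-0.015  -0.0032] [0.005  0.0111]
0.005 15 [-0.0197 -0.0107] [0.0027 0.0182]
0.01 27 [-0.0206 -0.0153] [0.009  0.0148]
0.015 5 [-0.0148 -0.0019] [0.0143 0.0129]
0.02 3 [-0.0125  0.0038] [-0.0045  0.0094]
0.025 7 [-0.0151 -0.0041] [0.0012 0.0094]
0.03 7 [-0.0137 -0.0033] [0.0003 0.0085]
0.035 4 [-0.0139 -0.0005] [-0.001  0.008]
0.04 13 [-0.0147 -0.0023] [-0.0028  0.0109]
0.045 5 [-0.0115  0.0
[... 651 characters left out ...]
0072 0.0123]
0.045 11 [-0.0099  0.0042] [0.006  0.0132]
0.05 9 [-0.0083  0.0045] [0.0058 0.0144]
0.055 10 [-0.0093  0.0054] [0.006  0.0134]
0.06 3 [0.0002 0.0052] [0.006  0.0055]
0.065 3 [-0.0032  0.0025] [0.0007 0.0077]
0.07 3 [-0.003   0.0019] [-0.      0.0042]
0.075 2 [-0.002  -0.0027] [-0.0006  0.0064]
wrist 1042
0.0 90 [ 0.0077 -0.0101] [0.0105 0.0107]
0.005 100 [ 0.0058 -0.0132] [0.0164 0.0112]
0.01 632 [ 0.0046 -0.0165] [0.0173 0.0154]
0.015 35 [ 0.0042 -0.0147] [0.0167 0.0162]
0.04 32 [ 0.008  -0.0056] [0.01   0.0053]
0.045 49 [ 0.0059 -0.0078] [0.0099 0.0074]
0.05 47 [ 0.0049 -0.0086] [0.0101 0.0083]
0.055 51 [ 0.0048 -0.0087] [0.0099 0.0085]
0.06 6 [ 0.0021 -0.0096] [0.0094 0.0043]
```

The pen sits on the tool axis with its tip 80 mm ahead of the TCP. I move to 30 mm above the ring.

Run:
```python
from h import *
plan(O+D@[.0213,-.0006,.118],MT)
```

```text
shift [-1.626  9.396  1.609] turn after [-0.098 -2.93  -0.595] | if turned first shift [-1.605  9.257  2.294]
```

Call:
send_rows:
  motion:
    - [[0,0,0],[-0.025,-0.733,-0.149],-1]
    - [[0,0,0],[-0.025,-0.733,-0.149],-1]
    - [[0,0,0],[-0.025,-0.733,-0.149],-1]
    - [[0,0,0],[-0.025,-0.733,-0.149],-1]
    - [[-0.16,0.7,0],[0,0,0],-1]
    - [[-0.16,0.9,0],[0,0,0],-1]
    - [[-0.16,0.95,0],[0,0,0],-1]
    - [[-0.16,0.95,0],[0,0,0],-1]
    - [[-0.16,0.95,0],[0,0,0],-1]
    - [[-0.16,0.95,0],[0,0,0],-1]
    - [[-0.16,0.95,0],[0,0,0],-1]
    - [[-0.16,0.95,0],[0,0,0],-1]

```text
time_s: 17.4
ee_pos: [0.5358, -0.0572, 0.2496]
eef_rot: [-3.141, 0.35, 3.123]
force: [1.2, 0.4, -1.5]
grip_width: 0.02
grip_force: 30.0
```

Call:
send_rows:
  motion:
    - [[-0.16,0.95,0],[0,0,0],-1]
    - [[-0.16,0.95,0],[0,0,0],-1]
    - [[0,0,0.4],[0,0,0],-1]
    - [[0,0,0.6],[0,0,0],-1]
    - [[0,0,0.6],[0,0,0],-1]
    - [[0,0,0.5],[0,0,0],-1]
    - [[0,0,0.2],[0,0,0],-1]
    - [[0,0,0],[0,0,0],-1]
    - [[0,0,0],[0,0,0],-1]
    - [[0,0,0],[0,0,0],-1]

```text
time_s: 18.4
ee_pos: [0.5699, -0.0022, 0.1892]
eef_rot: [-3.141, 0.352, 3.123]
force: [0.1, 0.0, -1.7]
grip_width: 0.02
grip_force: 30.0
```

Run:
```python
from h import *
o=get_obs();print("desk",desk(o["ee_pos"]),o["force"],o["grip_width"])
plan(O+D@[.0213,-.0006,.118],MT)
c=camera("wrist");np.savez("w5",**c); cv2.imwrite("pics/w5.png",c["pixels"][:,:,::-1])
```

```text
desk [ 0.02201597 -0.00262124  0.11920976] [ 0.13085386  0.02796166 -1.70667863] 0.020013942798544414
shift [0.024 0.067 0.04 ] turn after [-0.006  0.022  0.002] | if turned first shift [0.024 0.067 0.04 ]
```

View pics/w5.png

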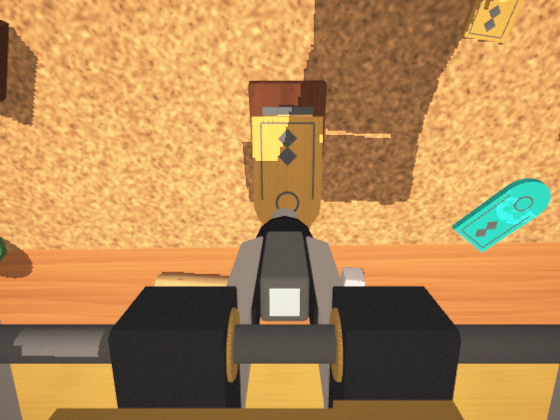

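The wrist view shows the pen over the ring (287,203), with the plaque undisturbed. Descend to about 3 mm above.

Call:
send_rows:
  motion:
    - [[0.024,0.067,0.2],[0,0.022,0],-1]
    - [[0,0,0.25],[0,0,0],-1]
    - [[0,0,0.25],[0,0,0],-1]
    - [[0,0,0.2],[0,0,0],-1]
    - [[0,0,0.05],[0,0,0],-1]
    - [[0,0,0],[0,0,0],-1]
    - [[0,0,0],[0,0,0],-1]
    - [[0,0,0],[0,0,0],-1]

```text
time_s: 19.25
ee_pos: [0.5789, -0.0003, 0.1617]
eef_rot: [-3.141, 0.348, 3.123]
force: [-0.2, -0.5, -1.4]
grip_width: 0.0197
grip_force: 30.0
```

Run:
```python
from h import *
o=get_obs();print("desk",desk(o["ee_pos"]),D.T@o["force"],o["grip_width"])
C=R.from_euler('xyz',o["eef_rot"]).as_matrix();print("tip",desk(o["ee_pos"]+C@[0,0,.08]))
plan(O+D@[.0213,-.0006,.083],MT)
c=camera("side");w=cloud(c);d=(w-O)@D
m=(abs(d[...,0]-.02)<.012)&(abs(d[...,1])<.012)&(d[...,2]>.0095)&(d[...,2]<.027)
q=d[m]; print(len(q)); 
for a in np.arange(.008,.027,.003):
    s=q[(q[:,2]>=a)&(q[:,2]<a+.003)]; print(a.round(3),len(s),s.mean(0).round(4) if len(s) else '')
```

```text
desk [ 0.02110628 -0.00050405  0.09028791] [-0.65055741 -0.49001759 -1.22181531] 0.019689697413518253
tip [ 0.02106017 -0.00054974  0.01028794]
shift [-0.007 -0.003  0.243] turn after [-0.005 -0.005  0.003] | if turned first shift [-0.006 -0.003  0.243]
10
0.008 2 [ 0.0171 -0.0034  0.0098]
0.011 0 
0.014 3 [0.0237 0.0029 0.0151]
0.017 3 [0.0242 0.0025 0.0191]
0.02 1 [0.0214 0.0023 0.0215]
0.023 1 [0.0248 0.0063 0.0258]
0.026 0
```

Call:
send_rows:
  motion:
    - [[0,0,0.06],[0,0,0],-1]
    - [[0,0,0.06],[0,0,0],-1]
    - [[0,0,0.04],[0,0,0],-1]
    - [[0,0,0],[0,0,0],-1]
    - [[0,0,0],[0,0,0],-1]

```text
time_s: 19.8
ee_pos: [0.5806, -0.0003, 0.157]
eef_rot: [-3.141, 0.348, 3.123]
force: [-0.0, -0.2, 0.6]
grip_width: 0.0199
grip_force: 30.0
```

```bash
cat > f.py <<'E'
from h import *
F=[]
for i in range(8):
    c=camera("wrist"); o=get_obs(); F.append(D.T@o["force"])
print("desk",desk(o["ee_pos"]),np.mean(F,0).round(2),np.std(F,0).round(2),o["time_s"])
E
python3 f.py
```

```text
desk [ 0.02101123 -0.00049444  0.08528071] [ 0.04 -0.17  0.55] [0.42 0.52 0.33] 20.2
```

Call:
send_rows:
  motion:
    - [[0,0,0.05],[0,0,0],-1]
    - [[0,0,0.05],[0,0,0],-1]
    - [[0,0,0],[0,0,0],-1]
    - [[0,0,0],[0,0,0],-1]
    - [[0,0,0],[0,0,0],-1]

```text
time_s: 20.7
ee_pos: [0.5816, -0.0003, 0.1541]
eef_rot: [-3.141, 0.348, 3.123]
force: [-0.1, -1.0, 1.7]
grip_width: 0.0201
grip_force: 30.0
```

```bash
python3 f.py; python3 pl.py pics/w6.png
python3 - <<'E'
from h import *
c=camera("side");cv2.imwrite("pics/s3.png",cv2.resize(c["pixels"][165:265,220:330,::-1],(660,600),interpolation=cv2.INTER_CUBIC))
o=get_obs();C=R.from_euler('xyz',o["eef_rot"]).as_matrix();print("angle",np.arccos(-C[:,2]@D[:,2]),o["grip_force"],o["grip_width"])
E
```

```text
desk [ 0.02099251 -0.00047347  0.0822767 ] [ 0.77 -0.07  1.88] [0.6  0.62 0.47] 21.1
plane [5.36549099e-03 4.24711781e-05 8.05803253e-03] 8310 min [-0.05495773 -0.02862599  0.00579096] max [0.03751434 0.02745734 0.01011509]
((-8.722930908203125, -0.5939788818359375), (56.087806701660156, 92.43557739257812), 89.94915771484375)
ring (np.float64(40.46387805742643), np.float64(0.021500000000000012), np.float64(-0.000999999999999994))
angle 0.0010396490849671008 30.000177919864655 0.0199517871039623pl.py:18: RuntimeWarning: Mean of empty slice.
  s=gg[b].mean()-gg[a].mean()
  ret = ret.dtype.type(ret / rcount)
```

View pics/s3.png

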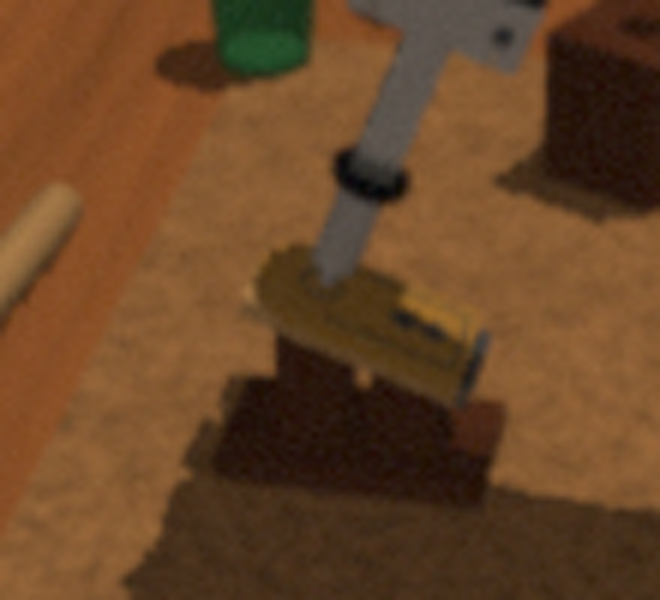

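The side view shows the pen standing square on the plaque at the ring (330,280). The plaque is seated at the lip, the push is about 3.3 N and the tip is within about 1 mm of the ring centre. I hand in.

```bash
python3 -c "
from station import *
print(hand_in())"
```

```text
the job is handed in; nothing more can be done
None
```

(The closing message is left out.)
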